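Sort the keyed hubs at the garage bench

TASK

Sort the four steel hubs by their keyways: the one with its keyway on the same side as its lug goes on the keyed gauge shaft, pushed fully home on the plate; the two with the keyway opposite the lug go into the white tray, one lying flat in each bay; and the one without a keyway lies flat in the round dish. Set each down without dropping it, let go of everything, and leave the can, the mug and the spanner where they are.

Things in the scene. Friction and masses are not known exactly. Their poses are not given: they have to be found in the camera images.
- hub_a: Steel hub, about 0.4 kg: round flange 68 mm across, 10 thick; round boss 52 across on it, top 35 above the underside; 30 mm bore through; lug 18 wide, 10 thick, reaching 47 mm from the axis. Origin on the bore axis at the underside, z up, +x to the lug. Keyway (notch in the bore wall, 14 wide, out to 21.5 mm from the axis, full height) on the SAME side as the lug, at +x.
- hub_b1: Steel hub, about 0.4 kg: round flange 68 mm across, 10 thick; round boss 52 across on it, top 35 above the underside; 30 mm bore through; lug 18 wide, 10 thick, reaching 47 mm from the axis. Origin on the bore axis at the underside, z up, +x to the lug. This one has the same 14 mm keyway OPPOSITE its lug, at -x. Twin of hub_b2.
- hub_b2: Steel hub, about 0.4 kg: round flange 68 mm across, 10 thick; round boss 52 across on it, top 35 above the underside; 30 mm bore through; lug 18 wide, 10 thick, reaching 47 mm from the axis. Origin on the bore axis at the underside, z up, +x to the lug. This one has the same 14 mm keyway OPPOSITE its lug, at -x. Twin of hub_b1.
- hub_c: Steel hub, about 0.4 kg: round flange 68 mm across, 10 thick; round boss 52 across on it, top 35 above the underside; 30 mm bore through; lug 18 wide, 10 thick, reaching 47 mm from the axis. Origin on the bore axis at the underside, z up, +x to the lug. This one has a plain round bore with NO keyway.
- gauge: Fixed grey plate 120 (x) x 100 mm, 12 thick; at its middle a steel shaft 24 mm across, tip 62 above the table, tapered to 14 over the top 8. Dark key 8 wide on its +x side, out to 18 mm from the axis, top 44 above the table. Dark stop block 38 to 50 mm out on the -x side, top 24 above the table, bars a lug there. Origin on the axis at table level. A home hub's underside is 12 above the table.
- tray: Fixed white plastic tray, 125 (x) x 241 (y) mm, 22 mm high, walls and floor 4 mm thick, parted across the middle (y = 0) into two equal bays about 117 x 114.5 mm, their centres at y = +59.3 and -59.3 mm. Origin under its centre, at the table.
- dish: Fixed round aluminium parts dish, 154 mm across the rim, 22 mm high, wall 3 mm, floor 4 mm thick and about 140 mm across. Origin under its centre, at the table.
- can: Bystander: closed can, yellow label, 56 mm across, 150 mm tall, standing. Origin under its centre.
- mug: Bystander: white mug, 76 mm across, 85 mm tall, standing. Origin under its centre.
- spanner: Bystander: steel spanner 180 mm long lying along its x axis beyond the trays. Origin at the underside, in its length's middle.
Things that resemble listed ones, but are neither listed nor needed, are in the scene too. Leave any pink look-alike of the hub_b2 alone.

How it is judged:
By the outcome, as a careful person would: the job done as asked, in the order asked, and still so for the second after the job is handed in, with the robot touching nothing.
It also fails if it takes over 96 s, if anything falls off the work surface, if the arm or the gripper's body presses on something with over 40 N, if the wrist force passes 120 N, or if a joint passes its speed limit or range.

ROBOT

A 6-joint arm with a two-finger parallel gripper is mounted at the origin on the work surface. World frame = base frame: x ahead of the robot, y to its left, z up, the work surface at z = 0. Lengths are in m, angles in rad, forces in N, time in s.
With the tool pointing down it reaches from about 0.3 to 0.875 m from the base axis. Payload 6.4 kg.
Tool frame: the origin (TCP) lies midway between the tips of the shut fingers; the grasp point (between the pads) lies 19 mm behind it; y points along the fingers, z is the direction in which the jaws open and shut, and the axes are right-handed (so a half turn about y gives the same grasp; the last joint's range is limited). The gripper opens to 88 mm and grips with 3 to 60 N. Pads are 18 mm wide; open, the fingers measure 123 mm over their backs; the gripper's body (75 mm by 187 mm) begins 45 mm behind the grasp point.
Start: joints at [-1.319, 0.181, 1.607, -0, 1.354, -0.206], TCP at [0.254, -0.516, 0.239] pointing down, gripper open.
Joint ranges: [-2.99, 2.99], [-0.89, 2.07], [0.3, 2.58], [-1.14, 4.28], [0, 2.63], [-3.12, 3.12]. Speed limits (rad/s): [2.57, 2.57, 3.01, 3.14, 3.14, 3.14].

INTERFACE

Orientations are given as a unit quaternion [x, y, z, w].
In Python, from cell import manip gives the robot as it stands.
- The arm moves only by the tool carry_out, never from a script. Its argument "increments" is a list of rows, each a list of 2 entries, a list of its own where there are three numbers: the shift along the world's x, y, z in m, then the turn about the world's z in degrees. A call has 1 to 12 rows; each row shifts and turns the commanded pose from where the row before left it; what a row does not reach is not made up. A row lasts 1/10 s, in which the tool goes at most 50 mm and 8.59 degrees, less where a joint would pass 70% of its speed; a pose out of reach is approached as far as the arm can. A call is refused whole if a number of a shift passes 0.05 or a number of a turn 8.59, either way. A call with a gripper value outside its range is refused whole. "hand" is the gripper command: -1 is shut, 1 is fully open, values between are in proportion, set as the call begins (left out, the last holds). The fingers move at their own pace and stop on an object; "force" is the grip in N (left out, the last holds). Time passes only in rows, so rows that do not move let the fingers close. It gives the time, the measured TCP pose, the force and the opening at its end, in the units of the state.
- manip.read_state(): the state, without advancing time (a new reading comes with each control period).
- manip.camera(name): name is "side" or "top"; returns a dict with "img" (400x640x3 uint8, red, green, blue), "vfov" (degrees; the focal length in pixels is half the picture's height over the tangent of half this angle, whatever the lens; pixels are square), "cx", "cy" (the principal point, pixels), "rvec" (rotation vector, rad) and "tvec" (3), from world to camera coordinates, as OpenCV has them. Camera axes: x right, y down, z forward; pixel columns grow to the right and rows downward; lengths in m; the calibration is good to about 2 mm. A picture is of the moment at which its call begins. There is no depth.
- manip.finish_job(): hands the job in, once; it reports no verdict.
Trained networks look in the newest picture that a camera, given by its name, has taken for a name from the list of things; names that differ only in an ending like _2 or _b are one class to them, and where a whole thing is asked for, a point or a joint stands for the part that bears it (a point fixed in the world has none). Each returns a list of dicts, best first, with "p" (0 to 1); they miss things now and then, are a little off and sometimes report something else, mostly with a low value. They report only what shows in the picture. A call takes as long as a camera call. They do not tell look-alikes from the thing itself.
- manip.recognise(label, camera): "rect" ([left, top, width, height] in pixels, round what is visible of it).
- manip.outline_of(label, camera): "mask" (400x640 bool, what is visible of it) and "rect" ([left, top, width, height] in pixels, round what is visible of it).
The state is a dict: "t": time; "joints": joint angles; "joint_velocities": joint speeds; "tau": joint torques, N m; "eef_pos": TCP position; "orientation": TCP orientation; "wrist_force": force on the tool from outside, world axes, zero at the start; "ft_torque": the same for the moment, N m; "gripper_width": finger opening in m.
Only numpy, scipy, OpenCV 4.12 (cv2) and the standard library are available. Lean on these libraries where they do the work, as an engineer would, in place of code of your own. Each camera call takes 0.05 s, during which the arm holds its last target. There are 200 camera calls.

## Working session

There is one attempt and no reset: what is moved stays moved. The work goes in short steps, Python scripts to look and compute and a tool call to move; the robot and the scene stay as the last step left them, time stands still between calls to the robot, and variables do not carry over. Pictures are saved under pics/ and viewed, about 12 in all and at most 16, crops included, and the job is handed in when it is done.

Besides the shell and the picture viewer there is one more tool, called after "Call:" as name(argument=value, ...) on one line, values as JSON. carry_out: Moves the arm, as the interface text tells. Its arguments: {"type":"object","properties":{"increments":{"type":"array"},"hand":{"type":"number"},"force":{"type":"number"}},"required":["increments"]}

```bash
mkdir -p pics; ls
python3 - <<'E'
from cell import manip
import cv2
print(manip.read_state())
for n in("top","side"):
    c=manip.camera(n); cv2.imwrite(f"pics/{n}0.png",c["img"][:,:,::-1])
    print(n,c["vfov"],c["cx"],c["cy"],c["rvec"],c["tvec"])
    for l in("hub_a","gauge","tray","dish","can","mug","spanner"):
        print(l,[(r["rect"],round(r["p"],2)) for r in manip.recognise(l,n)])
E
```

```text
pics
{'t': 0.0, 'joints': array([-1.31931133e+00,  1.81516623e-01,  1.60796550e+00, -2.29345587e-05,
        1.35379248e+00, -2.06282622e-01]), 'joint_velocities': array([ 0.0006008 , -0.00079467, -0.00172711,  0.0004306 , -0.00075902,
       -0.00088356]), 'tau': array([ 1.96252375e-03, -4.33864224e+01, -3.41851473e+01,  7.00987643e-02,
        3.82331468e-02, -1.40561488e-04]), 'eef_pos': array([ 0.2540064 , -0.51527908,  0.23784441]), 'orientation': array([-0.16045888,  0.6892593 , -0.68807065,  0.16041617]), 'wrist_force': array([ 0.00049432, -0.10285887,  0.00476284]), 'ft_torque': array([ 0.01230438, -0.02545474, -0.00091116]), 'gripper_width': 0.08831145218034973}
top 46.175277659047225 316.7148448534874 200.36668651196283 [ 2.18549528 -2.13199798  0.08140011] [0.0044569  0.58292253 1.3678027 ]
hub_a [([392.4, 247.7, 26.1, 24.3], 0.89), ([287.7, 238.3, 25.3, 20.8], 0.71), ([339.1, 236.1, 18.9, 30.6], 0.55)]
gauge [([224.8, 174.7, 35.7, 44.3], 0.61), ([293.7, 151.9, 55.1, 49.2], 0.2)]
tray [([369.1, 175.3, 79.5, 48.6], 0.75)]
dish [([295.5, 154.6, 50.1, 47.6], 0.9)]
can [([126.4, 198.6, 38.8, 26.9], 0.56)]
mug [([485.4, 226.0, 40.0, 28.9], 0.81)]
spanner [([298.9, 120.6, 60.4, 18.9], 0.78)]
side 51.50497730613647 319.34306495779845 202.26084404375666 [ 0.2152875  -2.66240238  1.47689355] [0.57892575 0.082951   1.26141242]
hub_a [([367.9, 167.2, 22.4, 16.1], 0.83), ([354.7, 191.2, 24.1, 20.9], 0.54)]
gauge [([277.4, 243.3, 46.1, 32.7], 0.79)]
tray [([308.2, 153.1, 40.8, 40.5], 0.93), ([277.0, 241.6, 45.8, 35.8], 0.64), ([239.1, 190.4, 29.0, 26.4], 0.48)]
dish [([278.4, 195.1, 44.7, 28.2], 0.65)]
can [([288.9, 287.7, 29.0, 68.9], 0.55)]
mug []
spanner [([239.7, 188.7, 30.2, 30.4], 0.48)]
```

Run:
```python
import cv2
t=cv2.imread("pics/top0.png");s=cv2.imread("pics/side0.png")
cv2.imwrite("pics/t1.png",cv2.resize(t[100:340,200:480],None,fx=2.85,fy=2.5*1.0,interpolation=cv2.INTER_CUBIC)) if 0 else cv2.imwrite("pics/t1.png",cv2.resize(t[110:310,220:470],None,fx=3,fy=3,interpolation=cv2.INTER_CUBIC))
```

```text
(no output)
```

View pics/top0.png

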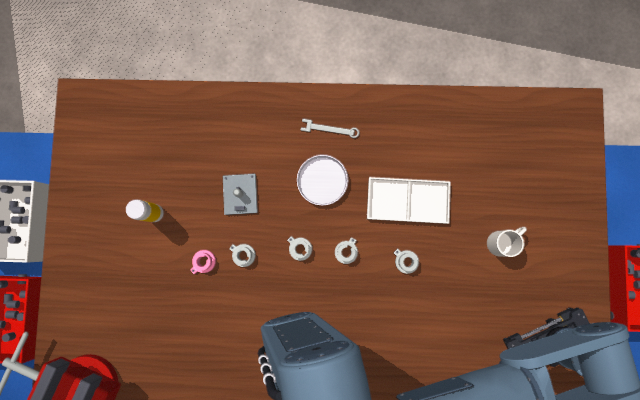

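View pics/side0.png

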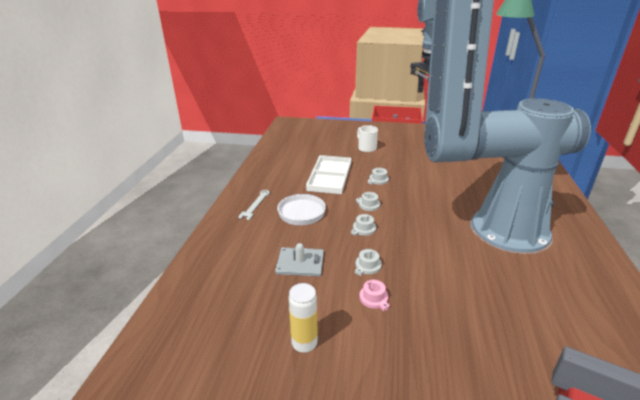

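View pics/t1.png

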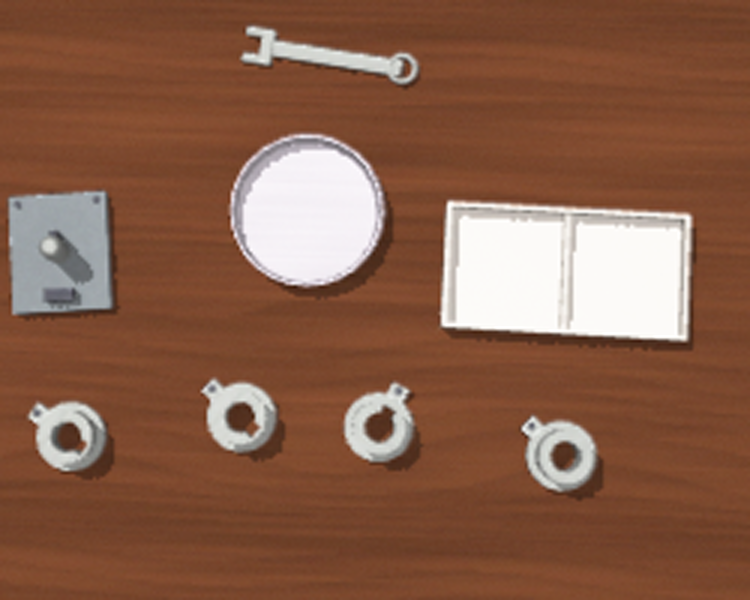

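```bash
cat > h.py <<'E'
import numpy as np,cv2
from scipy.optimize import minimize
def K(c):
    f=200/np.tan(np.radians(c["vfov"])/2); return np.array([[f,0,c["cx"]],[0,f,c["cy"]],[0,0,1.]])
def proj(c,P): return cv2.projectPoints(np.asarray(P,float).reshape(-1,1,3),np.array(c["rvec"]),np.array(c["tvec"]),K(c),None)[0].reshape(-1,2)
def ray(c,uv,z):
    R=cv2.Rodrigues(np.array(c["rvec"]))[0];o=-R.T@np.array(c["tvec"]);d=R.T@np.linalg.inv(K(c))@np.array([uv[0],uv[1],1.]);return o+d*(z-o[2])/d[2]
a=np.linspace(0,2*np.pi,40)
def cyl(r,z0,z1): return np.array([[r*np.cos(t),r*np.sin(t),z] for z in(z0,z1) for t in a])
def box(x0,x1,y0,y1,z0,z1): return np.array([[x,y,z] for x in(x0,x1) for y in(y0,y1) for z in(z0,z1)])
M=dict(hub=[cyl(.034,0,.01),cyl(.026,0,.035),box(0,.047,-.009,.009,0,.01)],
 gauge=[box(-.06,.06,-.05,.05,0,.012),cyl(.012,0,.055),cyl(.007,.05,.062)],
 tray=[box(-.0625,.0625,-.1205,.1205,0,.022)],dish=[cyl(.077,0,.022)])
def sil(c,m,p,z0=0):
    im=np.zeros((400,640),np.uint8);cs,s=np.cos(p[2]),np.sin(p[2])
    R=np.array([[cs,-s,0],[s,cs,0],[0,0,1]])
    out=im.astype(np.float32)
    for prism in M[m]:
        u=proj(c,prism@R.T+[p[0],p[1],z0]);h=cv2.convexHull(u.astype(np.float32)).reshape(-1,2)
        h4=np.round(h*16).astype(np.int32);t=im.copy()
        cv2.fillConvexPoly(t,h4,255,cv2.LINE_AA,4);out=np.maximum(out,t)
    return out/255
def gray(c):
    i=c["img"].astype(float);return np.clip(1-((i.max(2)-i.min(2))/np.maximum(i.max(2),1)-.2)/.25,0,1)
def fit(c,m,guess,yaws,z0=0,pad=14,fg=None):
    g=gray(c) if fg is None else fg; u=proj(c,[[guess[0],guess[1],.015+z0]])[0];r=int(pad+18 if m=="hub" else pad+45)
    y0,y1,x0,x1=int(max(0,u[1]-r)),int(u[1]+r),int(max(0,u[0]-r)),int(u[0]+r)
    def cost(p): return np.abs(sil(c,m,p,z0)-g)[y0:y1,x0:x1].sum()
    best=None
    for y in yaws:
        q=minimize(cost,[guess[0],guess[1],y],method="Nelder-Mead",options=dict(initial_simplex=[[guess[0]+dx,guess[1]+dy,y+dy2] for dx,dy,dy2 in((0,0,0),(.01,0,0),(0,.01,0),(0,0,.2))],xatol=1e-4,fatol=.05,maxiter=150))
        if best is None or q.fun<best.fun: best=q
    return best.x,best.fun
E
python3 - <<'E'
from h import *
from cell import manip
from scipy.spatial.transform import Rotation as Ro
s=manip.read_state();print("tool axes",Ro.from_quat(s["orientation"]).as_matrix().round(3).tolist())
cs={n:manip.camera(n) for n in("top","side")}
import pickle;pickle.dump(cs,open("c0.pkl","wb"))
T={"h1":("hub",(243,255),.02),"h2":("hub",(300,249),.02),"h3":("hub",(346,251),.02),"h4":("hub",(407,261),.02),
"gauge":("gauge",(240,195),.012),"tray":("tray",(409,201),.02),"dish":("dish",(322,181),.02)}
for k,(m,uv,z) in T.items():
    g=ray(cs["top"],uv,z)[:2]
    ys=np.radians([0]) if m!="hub" else np.radians(np.arange(-90,91,30))
    a,f=fit(cs["top"],m,g,ys); b,f2=fit(cs["side"],m,a[:2],[a[2]])
    print(k,g.round(3),"top",a[:2].round(4),np.degrees(a[2]).round(1),round(f,1),"side",b[:2].round(4),np.degrees(b[2]).round(1),round(f2,1))
for n in cs:
    cv2.imwrite(f"pics/g_{n}.png",(gray(cs[n])*255).astype(np.uint8))
for n,u in(("can",(140,212)),("mug",(505,243)),("spanner",(330,128)),("pink",(203,262))): print(n,ray(cs["top"],u,.02).round(3))
i=cs["top"]["img"]
tl=[cv2.resize(i[y-16:y+16,x-16:x+16,::-1],(380,290),interpolation=cv2.INTER_CUBIC) for x,y in((243,255),(300,249),(346,251),(407,261))]
cv2.imwrite("pics/hubs.png",np.vstack([np.hstack(tl[:2]),np.hstack(tl[2:])]))
E
```

```text
tool axes [[-0.897, 0.0, 0.442], [-0.442, -0.0, -0.897], [0.0, -1.0, 0.0]]
h1 [0.415 0.234] top [0.415  0.2356] 58.6 94.8 side [0.414  0.2312] 56.5 480.3
h2 [0.437 0.065] top [0.438  0.0656] 46.7 96.9 side [0.4378 0.0601] 47.4 647.6
h3 [ 0.435 -0.071] top [ 0.4322 -0.0715] -27.4 121.0 side [ 0.4311 -0.0785] -25.5 1062.6
h4 [ 0.41  -0.251] top [ 0.4083 -0.2528] 48.2 82.1 side [ 0.4081 -0.2594] 42.3 677.3
gauge [0.595 0.252] top [0.6001 0.2548] 5.7 423.7 side [0.5994 0.2497] 4.6 2609.3
tray [ 0.588 -0.256] top [ 0.5922 -0.2549] -1.7 429.8 side [ 0.592  -0.2572] -2.6 3406.9
dish [0.642 0.005] top [0.6474 0.0049] 7.3 1088.0 side [ 0.6481 -0.0042] 23.0 3176.6
can [0.536 0.551 0.02 ]
mug [ 0.471 -0.538  0.02 ]
spanner [ 0.806 -0.016  0.02 ]
pink [0.391 0.353 0.02 ]
```

View pics/hubs.png

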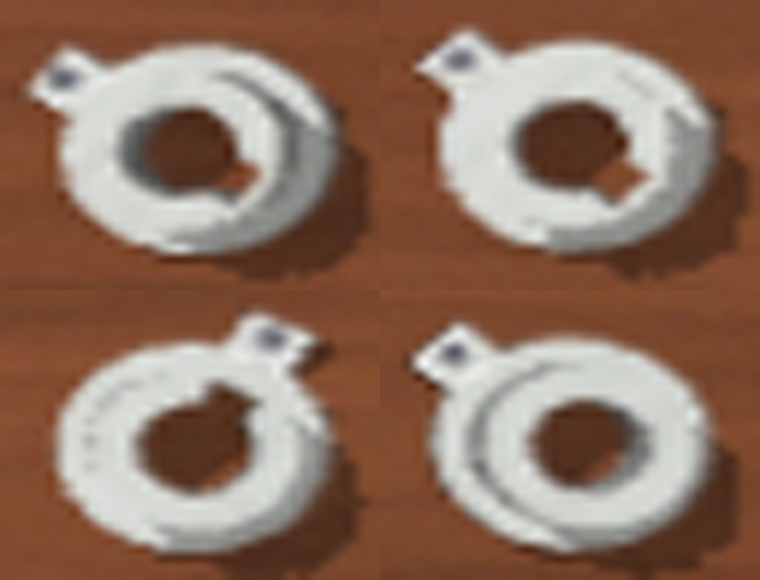

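```bash
cat >> h.py <<'E'
def draw(c,items,crop,s,out):
    x0,x1,y0,y1=crop;im=cv2.resize(c["img"][y0:y1,x0:x1,::-1],None,fx=s,fy=s,interpolation=cv2.INTER_CUBIC)
    for m,p,z0 in items:
        cs,sn=np.cos(p[2]),np.sin(p[2]);R=np.array([[cs,-sn,0],[sn,cs,0],[0,0,1]])
        for pr in M[m]:
            u=(proj(c,pr@R.T+[p[0],p[1],z0])-[x0-.5,y0-.5])*s-.5
            cv2.polylines(im,[np.round(cv2.convexHull(u.astype(np.float32))*16).astype(np.int32)],True,(0,255,0),1,cv2.LINE_AA,4)
    if out: cv2.imwrite(out,im)
    return im
E
python3 - <<'E'
from h import *;import pickle
cs=pickle.load(open("c0.pkl","rb"));r=np.radians
it=[("hub",(.415,.2356,r(58.6)),0),("hub",(.438,.0656,r(46.7)),0),("hub",(.4322,-.0715,r(-27.4)),0),("hub",(.4083,-.2528,r(48.2)),0),("gauge",(.6,.2548,r(4)),0),("tray",(.5922,-.2549,r(-1.7)),0),("dish",(.6474,.0049,0),0)]
A=draw(cs["top"],it,(215,460,145,285),3.2,None);B=draw(cs["side"],it,(230,400,150,280),3.2,None)
B=cv2.copyMakeBorder(B,0,0,0,A.shape[1]-B.shape[1],cv2.BORDER_CONSTANT)
cv2.imwrite("pics/ovA.png",A);cv2.imwrite("pics/ovB.png",B)
for n in cs:
  R=cv2.Rodrigues(np.array(cs[n]["rvec"]))[0];print(n,-R.T@np.array(cs[n]["tvec"]))
E
```

```text
top [ 0.44438913 -0.01642132  1.4187852 ]
side [0.39331155 1.10751096 0.74291499]
```

View pics/ovA.png

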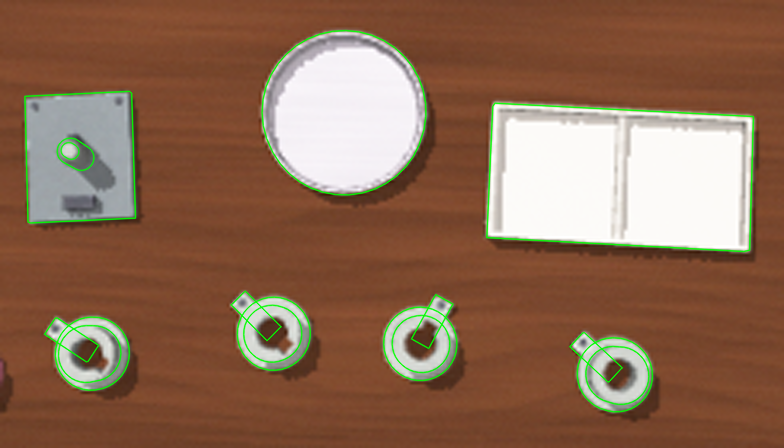

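View pics/ovB.png

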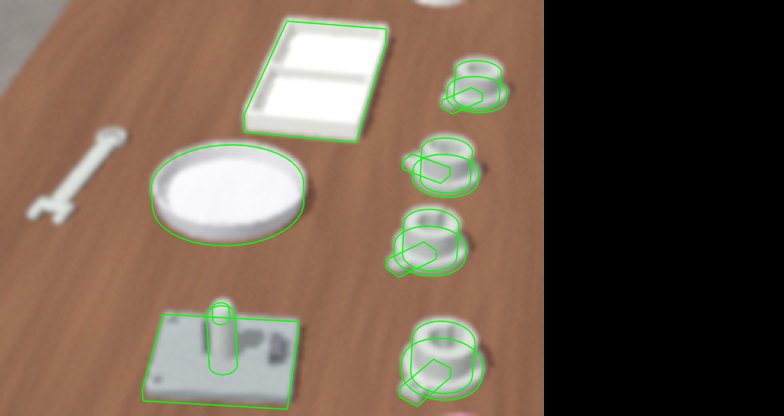

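Call:
carry_out(increments=[[[0.0148,0.037,-0.006],-4.5],[[0.0148,0.037,-0.006],-4.5],[[0.0148,0.037,-0.006],-4.5],[[0.0148,0.037,-0.006],-4.5],[[0.0148,0.037,-0.006],-4.5],[[0.0148,0.037,-0.006],-4.5],[[0.0148,0.037,-0.006],-4.5],[[0.0148,0.037,-0.006],-4.5],[[0.0148,0.037,-0.006],-4.5],[[0.0148,0.037,-0.006],-4.5],[[0.0148,0.037,-0.006],-4.5],[[0.0148,0.037,-0.006],-4.5]], hand=1, force=40)

```text
t: 2.1
eef_pos: [0.4323, -0.0703, 0.1669]
orientation: [-0.171, -0.686, 0.686, 0.17]
wrist_force: [0.7, 0.4, -0.5]
gripper_width: 0.0883
```

Call:
carry_out(increments=[[[0,0,-0.03],0],[[0,0,-0.03],0],[[0,0,0],0],[[0,0,0],0]])

```text
t: 2.5
eef_pos: [0.4316, -0.0718, 0.107]
orientation: [0.169, 0.687, -0.686, -0.17]
wrist_force: [0.8, -1.5, 0.6]
gripper_width: 0.0883
```

Run:
```python
from h import *
from cell import manip
c={n:manip.camera(n) for n in("top","side")};r=np.radians
s=manip.read_state();p=s["eef_pos"];print(p)
M["tcp"]=[box(-.002,.002,-.002,.002,0,.004),box(-.009,.009,-.044,.044,0,.02)]
it=[("hub",(.4322,-.0715,r(-27.4)),0),("tcp",(p[0],p[1],r(-28)),p[2])]
A=draw(c["top"],it,(305,395,205,285),4.4,None);B=draw(c["side"],it,(325,415,145,225),4.4,None)
cv2.imwrite("pics/c1.png",np.hstack([A,B]))
```

```text
[ 0.43276679 -0.07255955  0.10823208]
```

View pics/c1.png

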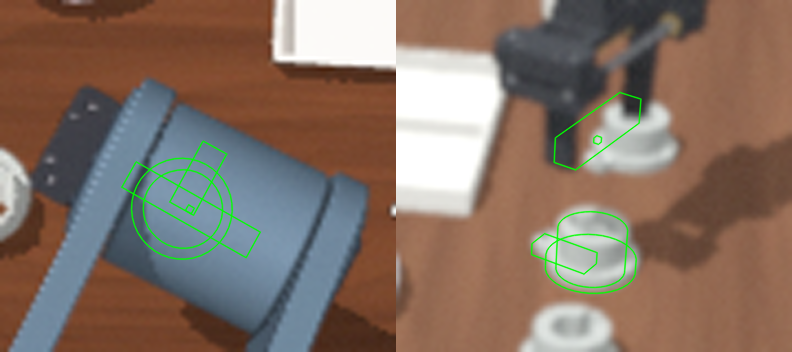

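Call:
carry_out(increments=[[[0,0.0005,-0.03],0],[[0,0,-0.03],0],[[0,0,-0.02],0],[[0,0,-0.01],0],[[0,0,-0.003],0],[[0,0,0],0]])

```text
t: 3.2
eef_pos: [0.4325, -0.0718, 0.0145]
orientation: [-0.17, -0.686, 0.687, 0.169]
wrist_force: [0.5, -0.1, 0.4]
gripper_width: 0.088
```

Call:
carry_out(increments=[[[0,0,0],0],[[0,0,0],0],[[0,0,0],0],[[0,0,0],0],[[0,0,0],0],[[0,0,0],0],[[0,0,0],0],[[0,0,0],0]], hand=-1, force=40)

```text
t: 4.0
eef_pos: [0.4319, -0.0714, 0.014]
orientation: [-0.17, -0.686, 0.687, 0.17]
wrist_force: [-1.2, -0.3, 4.8]
gripper_width: 0.0517
```

Call:
carry_out(increments=[[[0,0,0.02],0],[[0,0,0.04],0],[[0,0,0.04],0],[[0.0186,0.0362,0],3.5],[[0.0186,0.0362,0],3.5],[[0.0186,0.0362,0],3.5],[[0.0186,0.0362,0],3.5],[[0.0186,0.0362,0],3.5],[[0.0186,0.0362,0],3.5],[[0.0186,0.0362,0],3.5],[[0.0186,0.0362,0],3.5],[[0.0186,0.0362,0],4]])

```text
t: 5.2
eef_pos: [0.5984, 0.256, 0.1117]
orientation: [0.028, -0.706, 0.707, -0.026]
wrist_force: [1.2, -0.1, -4.5]
gripper_width: 0.052
```

Call:
carry_out(increments=[[[0,0,-0.015],0],[[0,0,0],0],[[0,0,0],0],[[0,0,0],0]])

```text
t: 5.6
eef_pos: [0.5986, 0.2534, 0.0984]
orientation: [0.026, -0.707, 0.707, -0.025]
wrist_force: [0.4, 0.1, -4.6]
gripper_width: 0.0515
```

Run:
```python
from h import *
from cell import manip
from scipy.spatial.transform import Rotation as Ro
c={n:manip.camera(n) for n in("top","side")};r=np.radians
import pickle;pickle.dump(c,open("c2.pkl","wb"))
s=manip.read_state();p=s["eef_pos"];z=Ro.from_quat(s["orientation"]).as_matrix()[:,2];print(p,np.degrees(np.arctan2(z[1],z[0])),s["gripper_width"])
it=[("hub",(p[0],p[1],r(4.6)),p[2]-.014),("gauge",(.6,.2548,r(4.5)),0)]
A=draw(c["top"],it,(195,285,155,235),4.4,None);B=draw(c["side"],it,(255,345,190,280),4.4,None)
A=cv2.copyMakeBorder(A,0,B.shape[0]-A.shape[0],0,0,cv2.BORDER_CONSTANT)
cv2.imwrite("pics/c2.png",np.hstack([A,B]))
```

```text
[0.5992725  0.25358601 0.09920752] -85.85122626480675 0.051966492900778156
```

View pics/c2.png

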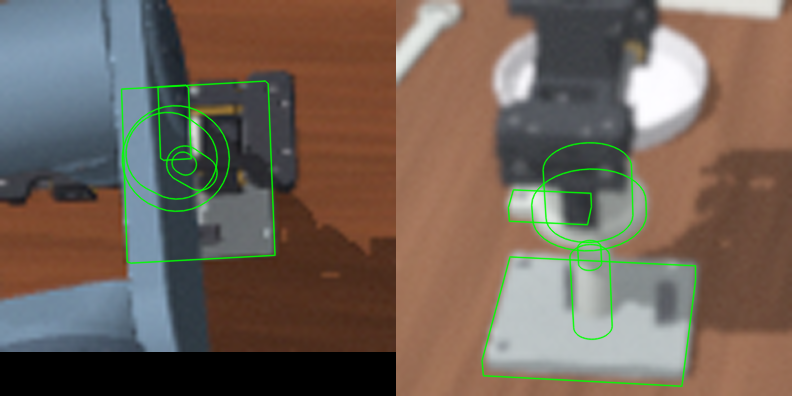

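Call:
carry_out(increments=[[[0.001,0.001,-0.01],0],[[0,0,-0.01],0],[[0,0,-0.008],0],[[0,0,-0.006],0],[[0,0,-0.004],0],[[0,0,0],0]])

```text
t: 6.3
eef_pos: [0.5996, 0.2554, 0.0597]
orientation: [0.027, -0.707, 0.707, -0.026]
wrist_force: [0.5, 0.8, -5.2]
gripper_width: 0.0518
```

Call:
carry_out(increments=[[[0,0,-0.003],0],[[0,0,-0.003],0],[[0,0,-0.003],0],[[0,0,0],0]])

```text
t: 6.7
eef_pos: [0.5998, 0.2555, 0.0512]
orientation: [0.026, -0.707, 0.707, -0.026]
wrist_force: [-0.3, 0.2, -5.0]
gripper_width: 0.0518
```

Free past the key top; on down towards home (TCP about 0.026).

Call:
carry_out(increments=[[[0,0,-0.005],0],[[0,0,-0.005],0],[[0,0,-0.005],0],[[0,0,-0.004],0],[[0,0,-0.003],0],[[0,0,0],0]])

```text
t: 7.3
eef_pos: [0.5997, 0.2554, 0.029]
orientation: [0.027, -0.707, 0.707, -0.026]
wrist_force: [0.2, 0.2, -5.5]
gripper_width: 0.0516
```

Call:
carry_out(increments=[[[0,0,-0.001],0],[[0,0,-0.001],0],[[0,0,-0.001],0],[[0,0,0],0]])

```text
t: 7.7
eef_pos: [0.6001, 0.2555, 0.0267]
orientation: [0.026, -0.707, 0.707, -0.026]
wrist_force: [0.1, -0.8, -4.3]
gripper_width: 0.0517
```

Call:
carry_out(increments=[[[0,0,-0.0007],0],[[0,0,-0.0007],0],[[0,0,0],0]])

```text
t: 8.0
eef_pos: [0.6003, 0.2555, 0.026]
orientation: [0.026, -0.707, 0.707, -0.026]
wrist_force: [-2.8, -0.8, 2.3]
gripper_width: 0.0521
```

Call:
carry_out(increments=[[[0,0,-0.0005],0],[[0,0,0],0]])

```text
t: 8.2
eef_pos: [0.6003, 0.2555, 0.026]
orientation: [0.026, -0.707, 0.707, -0.026]
wrist_force: [-4.4, -2.3, 6.5]
gripper_width: 0.0519
```

Call:
carry_out(increments=[[[0,0,0],0],[[0,0,0],0],[[0,0,0],0],[[0,0,0],0],[[0,0,0],0],[[0,0,0],0]], hand=0.8)

```text
t: 8.8
eef_pos: [0.6002, 0.2555, 0.0247]
orientation: [-0.026, 0.707, -0.707, 0.026]
wrist_force: [-1.0, -0.4, 0.3]
gripper_width: 0.0794
```

Call:
carry_out(increments=[[[0,0,0.01],0],[[0,0,0.02],0],[[0,0,0.04],0],[[0,0,0.04],0],[[0,0,0.02],0]])

```text
t: 9.3
eef_pos: [0.6021, 0.256, 0.16]
orientation: [-0.024, 0.707, -0.706, 0.028]
wrist_force: [0.1, 0.2, 0.7]
gripper_width: 0.0789
```

Call:
carry_out(increments=[[[-0.037,-0.004,0],4.4],[[-0.037,-0.004,0],4.4],[[-0.037,-0.004,0],4.4],[[-0.037,-0.004,0],4.4],[[-0.037,-0.0037,0],4.4],[[0,0,-0.04],0],[[0,0,-0.04],0],[[0,0,-0.02],0],[[0,0,-0.02],0],[[0,0,-0.015],0],[[0,0,-0.01],0],[[0,0,0],0]])

```text
t: 10.5
eef_pos: [0.4145, 0.2356, 0.0092]
orientation: [0.161, -0.689, 0.689, -0.16]
wrist_force: [-1.2, 0.2, -0.1]
gripper_width: 0.0797
```

Run:
```python
from h import *
from cell import manip
c={n:manip.camera(n) for n in("top","side")};r=np.radians
s=manip.read_state();p=s["eef_pos"];print(p,s["wrist_force"])
A=draw(c["top"],[("hub",(.6,.2552,r(4.5)),.012)],(195,285,155,235),4.4,None)
M["gauge"]=M["gauge"][:1]
B=draw(c["side"],[("hub",(.6,.2502,r(4.5)),.012),("hub",(.415,.2306,r(58.6)),0),("gauge",(.6,.2498,r(4.5)),0)],(265,395,200,290),4.0,None)
A=cv2.copyMakeBorder(A,0,max(0,B.shape[0]-A.shape[0]),0,0,cv2.BORDER_CONSTANT)
im=np.hstack([A[:B.shape[0]],B]);im=cv2.resize(im,(800,int(im.shape[0]*800/im.shape[1])));cv2.imwrite("pics/c3.png",im)
```

```text
[0.41563932 0.23595373 0.01044285] [ 0.00279338 -0.21814181  0.05207777]
```

View pics/c3.png

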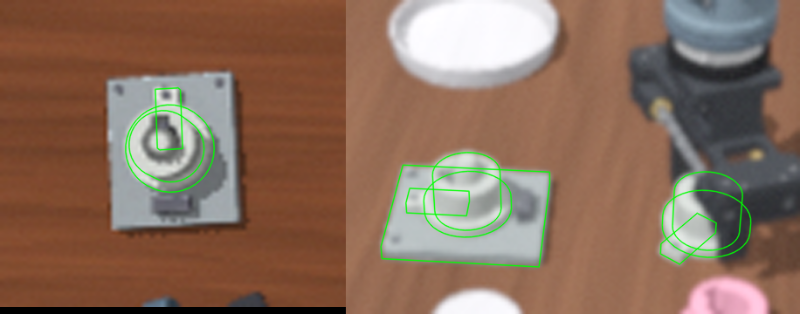

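Call:
carry_out(increments=[[[0,0,0.005],0],[[0,0,0],0]])

```text
t: 10.8
eef_pos: [0.4163, 0.2362, 0.0163]
orientation: [-0.16, 0.689, -0.689, 0.161]
wrist_force: [0.4, 0.3, 0.0]
gripper_width: 0.0794
```

Call:
carry_out(increments=[[[0,0,0],0],[[0,0,0],0],[[0,0,0],0],[[0,0,0],0],[[0,0,0],0],[[0,0,0],0],[[0,0,0],0],[[0,0,0],0]], hand=-1)

```text
t: 11.6
eef_pos: [0.4152, 0.2357, 0.0148]
orientation: [0.16, -0.689, 0.689, -0.16]
wrist_force: [-1.1, -1.0, 1.8]
gripper_width: 0.0518
```

Call:
carry_out(increments=[[[0,0,0.02],0],[[0,0,0.04],0],[[0,0,0.04],0],[[0,0,0.02],0]])

```text
t: 12.0
eef_pos: [0.4159, 0.2362, 0.1372]
orientation: [-0.159, 0.689, -0.689, 0.161]
wrist_force: [0.7, -0.3, -5.1]
gripper_width: 0.052
```

Call:
carry_out(increments=[[[0.0146,-0.0458,0],0],[[0.0146,-0.0458,0],0],[[0.0146,-0.0458,0],0],[[0.0146,-0.0458,0],0],[[0.0146,-0.0458,0],0],[[0.0146,-0.0458,0],0],[[0.0146,-0.0458,0],0],[[0.0146,-0.0458,0],0],[[0.0146,-0.0458,0],0],[[0.0146,-0.0458,0],0],[[0.0146,-0.0458,0],0],[[0.0146,-0.0458,0],0]])

```text
t: 13.2
eef_pos: [0.5898, -0.315, 0.1329]
orientation: [-0.161, 0.69, -0.688, 0.16]
wrist_force: [1.8, 0.9, -4.5]
gripper_width: 0.0517
```

Call:
carry_out(increments=[[[0,0,-0.03],0],[[0,0,-0.03],0],[[0,0,-0.025],0],[[0,0,-0.015],0],[[0,0,-0.01],0],[[0,0,0],0]])

```text
t: 13.8
eef_pos: [0.5895, -0.3129, 0.0231]
orientation: [-0.161, 0.689, -0.688, 0.16]
wrist_force: [-0.5, 0.3, -4.2]
gripper_width: 0.0519
```

Call:
carry_out(increments=[[[0,0,-0.0015],0],[[0,0,-0.001],0],[[0,0,-0.001],0],[[0,0,0],0]])

```text
t: 14.2
eef_pos: [0.5907, -0.314, 0.0221]
orientation: [0.16, -0.688, 0.689, -0.161]
wrist_force: [0.3, 1.1, -4.4]
gripper_width: 0.052
```

Call:
carry_out(increments=[[[0,0,-0.001],0],[[0,0,-0.0007],0],[[0,0,0],0]])

```text
t: 14.5
eef_pos: [0.5903, -0.3137, 0.0195]
orientation: [-0.16, 0.689, -0.689, 0.16]
wrist_force: [-0.3, -0.3, -5.1]
gripper_width: 0.0517
```

Call:
carry_out(increments=[[[0,0,-0.0007],0],[[0,0,-0.0005],0],[[0,0,0],0]])

```text
t: 14.8
eef_pos: [0.5904, -0.3139, 0.0189]
orientation: [0.16, -0.689, 0.689, -0.16]
wrist_force: [-1.1, 1.4, -0.8]
gripper_width: 0.052
```

Contact. Release with a modest opening, then rise.

Call:
carry_out(increments=[[[0,0,-0.0003],0],[[0,0,0],0],[[0,0,0],0],[[0,0,0],0],[[0,0,0],0]], hand=0.5)

```text
t: 15.3
eef_pos: [0.5905, -0.3139, 0.0183]
orientation: [0.16, -0.689, 0.689, -0.161]
wrist_force: [-0.3, -0.0, -0.1]
gripper_width: 0.0662
```

Call:
carry_out(increments=[[[0,0,0.01],0],[[0,0,0.02],0],[[0,0,0.04],0],[[0,0,0.04],0],[[0,0,0],0]])

```text
t: 15.8
eef_pos: [0.594, -0.3165, 0.1364]
orientation: [0.158, -0.685, 0.692, -0.163]
wrist_force: [0.1, -1.0, 1.1]
gripper_width: 0.066
```

Run:
```python
from h import *
from cell import manip
c={n:manip.camera(n) for n in("top","side")};r=np.radians
for _ in range(2):
    s=manip.read_state();print(s["t"],s["eef_pos"],s["orientation"],s["wrist_force"],s["joint_velocities"].round(3))
A=draw(c["top"],[],(365,455,170,270),3.8,None);B=draw(c["side"],[],(290,420,120,210),3.5,None)
A=A[:B.shape[0]+60];B=cv2.copyMakeBorder(B,0,A.shape[0]-B.shape[0],0,0,cv2.BORDER_CONSTANT)
cv2.imwrite("pics/c4.png",np.hstack([A,B]))
```

```text
15.9 [ 0.59125957 -0.31444558  0.1304349 ] [ 0.15962061 -0.68761773  0.6896961  -0.16131463] [ 0.0570468  -0.06053388 -0.12420957] [-0.001  0.044  0.04   0.    -0.004  0.   ]
15.9 [ 0.59125957 -0.31444558  0.1304349 ] [ 0.15962061 -0.68761773  0.6896961  -0.16131463] [ 0.0570468  -0.06053388 -0.12420957] [-0.001  0.044  0.04   0.    -0.004  0.   ]
```

View pics/c4.png

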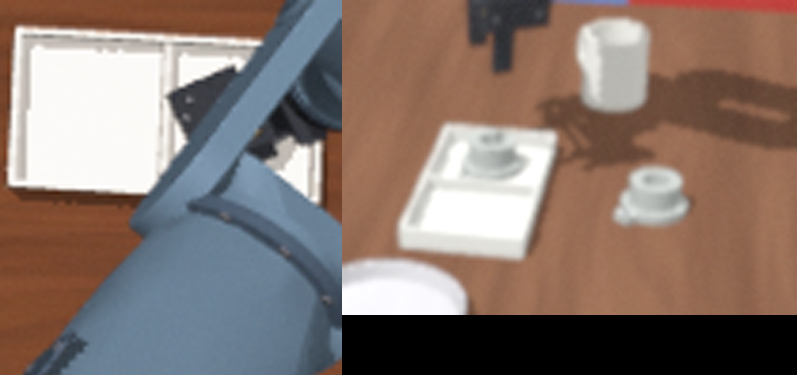

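Call:
carry_out(increments=[[[-0.0169,0.0422,0],0],[[-0.0169,0.0422,0],0],[[-0.0169,0.0422,0],0],[[-0.0169,0.0422,0],0],[[-0.0169,0.0422,0],0],[[-0.0169,0.0422,0],0],[[-0.0169,0.0422,0],0],[[-0.0169,0.0422,0],0],[[-0.0169,0.0422,0],0],[[0,0,-0.03],0],[[0,0,-0.03],0],[[0,0,0],0]], hand=0.85)

```text
t: 17.1
eef_pos: [0.4338, 0.0669, 0.0641]
orientation: [-0.164, 0.69, -0.687, 0.158]
wrist_force: [-0.1, -0.4, -0.2]
gripper_width: 0.0816
```

Call:
carry_out(increments=[[[0,0,-0.02],0],[[0,0,-0.015],0],[[0,0,-0.01],0],[[0,0,0],0],[[0,0,0],0]])

```text
t: 17.6
eef_pos: [0.4385, 0.0658, 0.0235]
orientation: [-0.16, 0.689, -0.689, 0.16]
wrist_force: [0.5, 0.5, 0.2]
gripper_width: 0.0812
```

Call:
carry_out(increments=[[[0,0,-0.0045],0],[[0,0,-0.004],0],[[0,0,0],0],[[0,0,0],0]])

```text
t: 18.0
eef_pos: [0.4382, 0.066, 0.0146]
orientation: [-0.161, 0.689, -0.689, 0.16]
wrist_force: [0.1, -1.0, -0.1]
gripper_width: 0.0815
```

Call:
carry_out(increments=[[[0,0,0],0],[[0,0,0],0],[[0,0,0],0],[[0,0,0],0],[[0,0,0],0],[[0,0,0],0],[[0,0,0],0],[[0,0,0],0]], hand=-1)

```text
t: 18.8
eef_pos: [0.4384, 0.0659, 0.0147]
orientation: [0.16, -0.689, 0.689, -0.161]
wrist_force: [0.6, -1.6, -0.1]
gripper_width: 0.0522
```

Call:
carry_out(increments=[[[0,0,0.02],0],[[0,0,0.04],0],[[0,0,0.04],0],[[0,0,0.02],0],[[0,0,0],0]])

```text
t: 19.3
eef_pos: [0.4398, 0.066, 0.1369]
orientation: [0.159, -0.688, 0.689, -0.162]
wrist_force: [1.3, 0.2, -5.5]
gripper_width: 0.0518
```

Call:
carry_out(increments=[[[0.0222,-0.0374,0],0],[[0.0222,-0.0374,0],0],[[0.0222,-0.0374,0],0],[[0.0222,-0.0374,0],0],[[0.0222,-0.0374,0],0],[[0.0222,-0.0374,0],0],[[0.0222,-0.0374,0],0],[[0,0,0],0],[[0,0,-0.03],0],[[0,0,-0.03],0],[[0,0,-0.025],0],[[0,0,0],0]])

```text
t: 20.5
eef_pos: [0.5884, -0.1928, 0.0424]
orientation: [-0.164, 0.692, -0.685, 0.157]
wrist_force: [-0.5, -0.1, -7.1]
gripper_width: 0.0522
```

Call:
carry_out(increments=[[[0,0,-0.015],0],[[0,0,-0.01],0],[[0,0,0],0],[[0,0,0],0],[[0,0,0],0]])

```text
t: 21.0
eef_pos: [0.5944, -0.1962, 0.0257]
orientation: [0.16, -0.688, 0.689, -0.161]
wrist_force: [0.1, 0.0, -4.4]
gripper_width: 0.0523
```

Call:
carry_out(increments=[[[0,0,-0.002],0],[[0,0,-0.002],0],[[0,0,-0.001],0],[[0,0,0],0],[[0,0,0],0]])

```text
t: 21.5
eef_pos: [0.5936, -0.1958, 0.0196]
orientation: [-0.16, 0.689, -0.689, 0.16]
wrist_force: [0.4, 0.2, -4.9]
gripper_width: 0.0522
```

Call:
carry_out(increments=[[[0,0,-0.0007],0],[[0,0,-0.0006],0],[[0,0,0],0]])

```text
t: 21.8
eef_pos: [0.5938, -0.1959, 0.0188]
orientation: [0.16, -0.689, 0.689, -0.16]
wrist_force: [-2.0, 0.0, 0.2]
gripper_width: 0.0521
```

Call:
carry_out(increments=[[[0,0,0],0],[[0,0,0],0],[[0,0,0],0],[[0,0,0],0],[[0,0,0],0]], hand=0.5)

```text
t: 22.3
eef_pos: [0.5938, -0.1959, 0.0185]
orientation: [0.16, -0.689, 0.689, -0.161]
wrist_force: [-0.4, 0.4, -0.3]
gripper_width: 0.0664
```

Call:
carry_out(increments=[[[0,0,0.01],0],[[0,0,0.02],0],[[0,0,0.04],0],[[0,0,0.04],0],[[-0.037,-0.0114,0],0],[[-0.037,-0.0114,0],0],[[-0.037,-0.0114,0],0],[[-0.037,-0.0114,0],0],[[-0.0375,-0.0114,0],0],[[0,0,0],0]])

```text
t: 23.3
eef_pos: [0.405, -0.2534, 0.1286]
orientation: [-0.16, 0.689, -0.689, 0.159]
wrist_force: [0.7, 0.6, 0.3]
gripper_width: 0.0664
```

Call:
carry_out(increments=[[[0,0,-0.04],0],[[0,0,-0.03],0],[[0,0,-0.02],0],[[0,0,-0.01],0],[[0,0,0],0],[[0,0,0],0]], hand=0.85)

```text
t: 23.9
eef_pos: [0.409, -0.2533, 0.0292]
orientation: [0.16, -0.688, 0.689, -0.161]
wrist_force: [-0.7, 1.2, 0.5]
gripper_width: 0.0818
```

Call:
carry_out(increments=[[[0,0,-0.008],0],[[0,0,-0.006],0],[[0,0,0],0],[[0,0,0],0]])

```text
t: 24.3
eef_pos: [0.4081, -0.2527, 0.0143]
orientation: [-0.16, 0.689, -0.689, 0.16]
wrist_force: [0.8, -0.0, -0.6]
gripper_width: 0.0818
```

Call:
carry_out(increments=[[[0,0,0],0],[[0,0,0],0],[[0,0,0],0],[[0,0,0],0],[[0,0,0],0],[[0,0,0],0],[[0,0,0],0],[[0,0,0],0]], hand=-1)

```text
t: 25.1
eef_pos: [0.4083, -0.2529, 0.0144]
orientation: [0.16, -0.689, 0.689, -0.161]
wrist_force: [0.1, -1.2, 1.3]
gripper_width: 0.0519
```

Call:
carry_out(increments=[[[0,0,0.02],0],[[0,0,0.04],0],[[0,0,0.04],0],[[0,0,0.02],0],[[0,0,0],0]])

```text
t: 25.6
eef_pos: [0.4094, -0.254, 0.1368]
orientation: [0.16, -0.687, 0.69, -0.161]
wrist_force: [0.4, -0.5, -4.4]
gripper_width: 0.0518
```

Call:
carry_out(increments=[[[0.0299,0.0322,0],0],[[0.0299,0.0322,0],0],[[0.0299,0.0322,0],0],[[0.0299,0.0322,0],0],[[0.0299,0.0322,0],0],[[0.0299,0.0322,0],0],[[0.0299,0.0322,0],0],[[0.0299,0.0322,0],0],[[0,0,0],0],[[0,0,-0.03],0],[[0,0,-0.03],0],[[0,0,0],0]])

```text
t: 26.8
eef_pos: [0.6414, 0.0056, 0.0665]
orientation: [-0.165, 0.691, -0.687, 0.156]
wrist_force: [-1.7, 0.4, -5.2]
gripper_width: 0.052
```

Call:
carry_out(increments=[[[0,0,-0.02],0],[[0,0,-0.017],0],[[0,0,-0.01],0],[[0,0,0],0],[[0,0,0],0]])

```text
t: 27.3
eef_pos: [0.6474, 0.0047, 0.0275]
orientation: [-0.16, 0.689, -0.689, 0.16]
wrist_force: [-0.2, 0.8, -4.2]
gripper_width: 0.0525
```

Call:
carry_out(increments=[[[0,0,-0.0025],0],[[0,0,-0.0015],0],[[0,0,0],0],[[0,0,0],0]])

```text
t: 27.7
eef_pos: [0.6475, 0.0048, 0.0236]
orientation: [0.16, -0.689, 0.689, -0.161]
wrist_force: [0.2, 0.7, -4.0]
gripper_width: 0.0522
```

Call:
carry_out(increments=[[[0,0,-0.002],0],[[0,0,-0.001],0],[[0,0,-0.001],0],[[0,0,0],0]])

```text
t: 28.1
eef_pos: [0.6472, 0.0048, 0.019]
orientation: [-0.161, 0.689, -0.689, 0.16]
wrist_force: [0.6, -0.0, -4.0]
gripper_width: 0.052
```

Call:
carry_out(increments=[[[0,0,-0.0005],0],[[0,0,0],0]])

```text
t: 28.3
eef_pos: [0.6474, 0.0048, 0.0188]
orientation: [-0.16, 0.689, -0.689, 0.16]
wrist_force: [-0.3, -0.4, -3.8]
gripper_width: 0.0518
```

Call:
carry_out(increments=[[[0,0,-0.0006],0],[[0,0,0],0],[[0,0,0],0]])

```text
t: 28.6
eef_pos: [0.6474, 0.0048, 0.0185]
orientation: [0.16, -0.689, 0.689, -0.161]
wrist_force: [-1.3, 0.7, -0.5]
gripper_width: 0.0521
```

Call:
carry_out(increments=[[[0,0,0],0],[[0,0,0],0],[[0,0,0],0],[[0,0,0],0],[[0,0,0],0]], hand=0.5)

```text
t: 29.1
eef_pos: [0.6475, 0.0048, 0.0183]
orientation: [0.16, -0.689, 0.689, -0.161]
wrist_force: [0.3, -0.1, 0.6]
gripper_width: 0.0662
```

Call:
carry_out(increments=[[[0,0,0.01],0],[[0,0,0.02],0],[[0,0,0.04],0],[[0,0,0.04],0],[[0,0,0.04],0],[[-0.03,-0.035,0.01],0],[[-0.03,-0.035,0],0],[[-0.03,-0.035,0],0],[[-0.03,-0.035,0],0],[[-0.03,-0.035,0],0],[[-0.03,-0.035,0],0],[[-0.03,-0.035,0],0]])

```text
t: 30.3
eef_pos: [0.4362, -0.2414, 0.1792]
orientation: [0.16, -0.688, 0.689, -0.161]
wrist_force: [0.9, -0.3, -0.2]
gripper_width: 0.0661
```

Call:
carry_out(increments=[[[-0.03,-0.035,0],0],[[-0.03,-0.035,0],0],[[-0.03,-0.035,0],0],[[-0.03,-0.035,0],0],[[-0.02,-0.035,0],0],[[-0.02,-0.035,0],0],[[0,0,0],0],[[0,0,0],0]], hand=1)

```text
t: 31.1
eef_pos: [0.2769, -0.4506, 0.1786]
orientation: [0.16, -0.689, 0.689, -0.16]
wrist_force: [0.8, 0.2, -0.8]
gripper_width: 0.0883
```

Run:
```python
from h import *
from cell import manip
c={n:manip.camera(n) for n in("top","side")}
print(manip.read_state()["eef_pos"])
A=draw(c["top"],[],(110,540,110,290),1.86,None);B=draw(c["side"],[],(225,400,125,280),2.0,None)
B2=cv2.resize(c["top"]["img"][145:235,290:460,::-1],(450,238),interpolation=cv2.INTER_CUBIC)
B=cv2.resize(B,(340,238)) 
A=cv2.resize(A,(790,334));cv2.imwrite("pics/end.png",np.vstack([A,np.hstack([B,B2])]))
```

```text
[ 0.27783327 -0.44921784  0.17834453]
```

View pics/end.png

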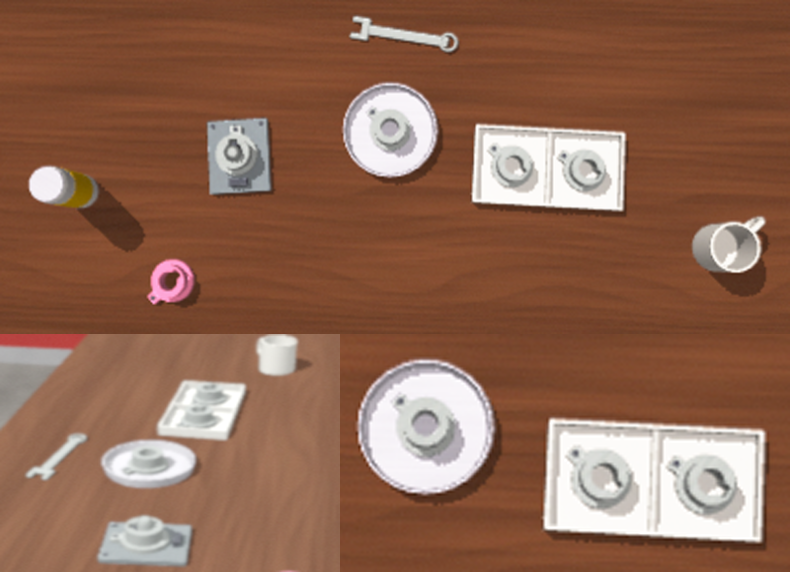

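All four hubs are seated as asked: the keyed one home on the gauge with its lug at +x, the two opposite-keyway hubs flat in the bays, and the plain one in the dish. The can, mug, spanner and pink look-alike have not moved.

```bash
python3 -c "
from cell import manip
print(manip.finish_job())"
```

```text
the job is handed in; nothing more can be done
None
```

All four hubs are sorted and the job was handed in at about 31 s of the 96 s allowed, with the gripper open and clear of everything.

- **Gauge:** the hub with its keyway on the lug side went on first and is fully home. The descent was free until contact at tool height 0.026 m, which is a hub underside of about 12 mm. The camera overlay at that height matched.
- **Tray:** the two hubs with the keyway opposite the lug lie flat, one in each bay, and the final picture shows their keyways opposite their lugs.
- **Dish:** the hub with no keyway lies flat in the dish.
- **Set-down:** each hub was lowered until the wrist force showed it resting, then released. The wrist force I read at the end of each move stayed under about 8 N.
- **Bystanders:** the can, mug, spanner and pink look-alike were never touched, and in the last top and side pictures they are where they started.

One check disagreed: the side camera placed things 2 to 9 mm off the top camera in y. I used the top camera, and the grasps and the shaft fit bore that out.

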